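Take the pot's reading, put the thermometer away and shut the drawer

ROBOT

A 6-joint arm with a two-finger parallel gripper is mounted at the origin on the work surface. World frame = base frame: x ahead of the robot, y to its left, z up, the work surface at z = 0. Lengths are in m, angles in rad, forces in N, time in s.
With the tool pointing down it reaches from about 0.375 to 0.9 m from the base axis. Payload 3.1 kg.
Tool frame: the origin (TCP) lies at the very end of the fingers, on their centre line; the grasp point (between the pads) lies 19 mm behind it (robot.grip_depth is the distance from the TCP to the grasp point, in m); z points along the fingers, y is the direction in which the jaws open and shut (so a half turn about z gives the same grasp; the last joint's range is limited). The gripper opens to 87 mm and grips with 3 to 60 N. Pads are 19 mm wide; open, the fingers measure 117 mm over their backs; the gripper's body (75 mm by 190 mm) begins 51 mm behind the grasp point.
Start: joints at [0.966, 0.527, 1.433, -0, 1.181, -0.178], TCP at [0.259, 0.569, 0.195] pointing down, gripper open.
Joint ranges: [-3.08, 3.08], [-0.75, 2.2], [0.22, 2.44], [-1.43, 4.57], [0, 2.65], [-2.85, 2.85]. Speed limits (rad/s): [2.79, 2.79, 3.14, 3.14, 3.14, 3.14].

INTERFACE

Orientations are given as a unit quaternion [x, y, z, w].
In Python, from rig import robot gives the robot as it stands.
- The arm moves only by the tool drive_tool, never from a script. Its argument "series" is a list of rows, each a list of 7 numbers: the shift along the tool's x, y, z in m, then the turn, a rotation vector about the tool's x, y, z in degrees, then the opening, from 0 (shut) to 1 (fully open). A call has 1 to 5 rows; each row shifts and turns the commanded pose from where the row before left it, along the tool's axes as they then stand; what a row does not reach is not made up. A row lasts 1/8 s, in which the tool goes at most 62.5 mm and 10.7 degrees, less where a joint would pass 70% of its speed; a pose out of reach is approached as far as the arm can. A call is refused whole if a number of a shift passes 0.0625 or a number of a turn 10.7, either way. A call with a gripper value outside its range is refused whole. The fingers move at their own pace and stop on an object; "squeeze" is the grip in N (left out, the last holds). Time passes only in rows, so rows that do not move let the fingers close. It gives the time, the measured TCP pose, the force and the opening at its end, in the units of the state.
- robot.get_obs(): the state, without advancing time (a new reading comes with each control period).
- robot.camera(name): name is "side" or "top" or "wrist"; returns (picture, depth): 384x512x3 uint8, blue, green, red; 384x512 float32, m along the optical axis (not along the pixel's ray), 0 where there is no reading.
- robot.camera_model(name): a dict with "fx", "fy", "cx", "cy" (pixels), "R" (3x3) and "t" (3): a world point X has camera coordinates R X + t. Camera axes: x right, y down, z forward; pixel columns grow to the right and rows downward; lengths in m; the calibration is good to about 2 mm. A picture is of the moment at which its call begins: read the wrist's pose just before it. camera_model takes no time and is no camera call; for the wrist camera it gives the pose at the moment of the call.
- robot.hand_in(): hands the job in, once; it reports no verdict.
The state is a dict: "time": time; "q": joint angles; "joint_velocities": joint speeds; "joint_torque": joint torques, N m; "position": TCP position; "tool_rot": TCP orientation; "ft_force": force on the tool from outside, world axes, zero at the start; "moment": the same for the moment, N m; "grip_width": finger opening in m.
Only numpy, scipy, OpenCV 4.12 (cv2) and the standard library are available. Lean on these libraries where they do the work, as an engineer would, in place of code of your own. Each camera call takes 0.05 s, during which the arm holds its last target. There are 200 camera calls.

TASK

Take a reading of the covered iron pot with the stick thermometer: pick it up, point its nose at the middle of the pot's side from about a hand's breadth (10 cm) away and hold it steady there for two seconds, without touching the pot. Then lower it into the front compartment of the open drawer, lay it down flat rather than dropping it, and let go. Last, push the drawer fully home until it seats in its catch, leaving the cup, canister and pot holder where they are.

Things in the scene. Friction and masses are not known exactly. Their poses are not given: they have to be found in the camera images.
- thermo: Stick infrared thermometer, loose, 140 g: grey plastic stick 28 wide, 28 high, 145 mm long plus a small wire loop at the tail; round black nose (27 mm diameter, 34 long) at its +x end. Starts lying on the counter. Origin: middle of its underside, 75 mm behind the nose tip, under its centre of mass. x points along the stick to the nose, z up. Grip from above across its width (y) near the origin.
- lens (a point): The centre of the thermometer's nose tip: 75 mm ahead of and 14 mm above the thermometer's origin. Same axes as the thermometer: it looks along its +x.
- pot_mid (a point): Point on the upright axis of the covered iron pot, at the middle height of its side, 65 mm above the counter. The pot is round, 170 mm in diameter there (side 85 mm from this point), rim at 122, lid knob top at 160 mm; ear handles reach 115 mm from the axis on its +y and -y sides at 98 mm height. It stands fixed, on the left or the right.
- cab: Low wooden drawer box, fixed on the counter on the side where the pot is not: 260 wide (y), 260 deep (x), 100 high. Origin: on the counter under the middle of its front face; +x points from the front face back into the box, the drawer comes out to -x, z up.
- drawer (a joint): How far the drawer is out, in m: 0 fully home, 0.19 fully out; starts part open. Friction is about 1.5 N; a sprung ball catch resists the last 14 mm with up to about 12 N, then draws the drawer in over the last 4 mm.
- drawer_front (a point): Centre of the outer face of the drawer's front panel, 52 mm above the counter; moves with the drawer; axes as the drawer box's (-x out of the face). Panel 256 wide (y), 16 thick, from 8 to 96 mm above the counter, with two small knobs 85 mm left and right of this point that stand out 22 mm; between them it is plain and may be pushed.
- drawer_in (a point): Centre of the floor of the drawer's front compartment, 21 mm above the counter, 76 mm behind the outer face; moves with the drawer; axes as the drawer box's. Compartment 120 mm long (x), 222 mm wide (y); side walls and rear divider reach 49 mm above its floor, the front panel 75 mm. The thermometer fits lying across it, along y. The rear compartment is taken.
- cup: Speckled blue enamel cup, bystander, 82 mm in diameter, 75 high, handle at +y; origin: centre of underside.
- canister: Small stainless canister with closed flip-top lid, bystander, 63 mm in diameter, 91 high; origin: centre of underside.
- disc: Silicone pot holder disc lying flat in front of the pot, bystander, 150 mm in diameter, 9 thick; origin: centre of underside.
Mind the look-alikes: they are no part of the job. There is more than one size of the thermo; the job needs the larger.

How it is judged:
On the way, in this order (a step that is already met when the one before it is completed fails the run):
1. the thermometer is lifted off the counter in the fingers (height (world z) of thermo above 0.025 m and contact force between the fingers and thermo above 1 N), for 0.05 s.
2. its nose points at the middle of the pot (within 30 mm) from 30 to 200 mm off its side, held still for 1 s (x of pot_mid in the frame of lens between 0.115 and 0.285 m and y of pot_mid in the frame of lens between -0.03 and 0.03 m and z of pot_mid in the frame of lens between -0.03 and 0.03 m and linear speed of thermo below 0.03 m/s and angular speed of thermo below 0.2 rad/s and height (world z) of thermo above 0.015 m and contact force between the fingers and thermo above 1 N), for 1 s.
3. it is lowered into the front compartment, within 20 mm of the floor, still in the fingers (x of thermo in the frame of drawer_in between -0.06 and 0.06 m and y of thermo in the frame of drawer_in between -0.08 and 0.08 m and z of thermo in the frame of drawer_in between -0.006 and 0.02 m and contact force between the fingers and thermo above 1 N), for 0.05 s.
4. it lies flat in the front compartment, let go and at rest (x of thermo in the frame of drawer_in between -0.06 and 0.06 m and y of thermo in the frame of drawer_in between -0.08 and 0.08 m and z of thermo in the frame of drawer_in between -0.006 and 0.02 m and angle between thermo's own x axis and vertical between 1.37 and 1.77 rad and linear speed of thermo below 0.02 m/s and contact force between the fingers and thermo below 0.1 N), for 0.1 s.
5. the drawer is seated home (within 3 mm) (value of joint drawer below 0.003 m), for 0.3 s.
At the end, for the whole second after the job is handed in: The drawer is seated home (within 3 mm of closed), with the thermometer lying flat (within about 11 degrees) and at rest inside its front compartment, on the floor (within 20 mm), let go (all of step 4 and value of joint drawer below 0.003 m); the robot touches nothing.
It fails at once if the pot is touched (over 1 N) (contact force between pot and anything else above 1 N).
It fails at once if the cup is moved more than 30 mm (distance of cup from where it was at the start of the episode above 0.03 m).
It fails at once if the canister is moved more than 30 mm (distance of canister from where it was at the start of the episode above 0.03 m).
It fails at once if the pot holder is moved more than 30 mm (distance of disc from where it was at the start of the episode above 0.03 m).
It also fails if it takes over 58 s, if anything falls off the work surface, if the arm or the gripper's body presses on something with over 40 N, if the wrist force passes 120 N, or if a joint passes its speed limit or range.

## Working session

There is one attempt and no reset: what is moved stays moved. The work goes in short steps, Python scripts to look and compute and a tool call to move; the robot and the scene stay as the last step left them, time stands still between calls to the robot, and variables do not carry over. Pictures are saved under pics/ and viewed, about 8 in all and at most 12, crops included, and the job is handed in when it is done.

Besides the shell and the picture viewer there is one more tool, called after "Emit:" in YAML: its name, and indented under it one key for each argument. drive_tool: Moves the arm, as the interface text tells. Its arguments: {"type":"object","properties":{"series":{"type":"array"},"squeeze":{"type":"number"}},"required":["series"]}

```bash
mkdir -p pics
cat > h.py <<'E'
import numpy as np, cv2, json
from rig import robot
from scipy.spatial.transform import Rotation as R
def shot(name,tag):
    m=robot.camera_model(name); im,d=robot.camera(name)
    cv2.imwrite(f'pics/{tag}.png',im); np.savez(f'pics/{tag}.npz',d=d,im=im,**{k:np.array(v) for k,v in m.items()})
    return im,d,m
def cloud(tag):
    z=np.load(f'pics/{tag}.npz'); d=z['d']; v,u=np.mgrid[:384,:512]
    c=np.stack([(u-z['cx'])/z['fx']*d,(v-z['cy'])/z['fy']*d,d],-1)
    P=(c-z['t'])@z['R']; P[d==0]=np.nan
    return P,z['im']
E
python3 - <<'E'
from h import *
a=shot('top','top0')[0]; b=shot('side','side0')[0]
print(robot.get_obs())
for t in('top0','side0'):
    P,_=cloud(t); print(t); 
    for v in range(40,384,60): print([tuple(np.round(P[v,u],2)) for u in range(40,512,110)])
E
```

```text
{'time': 0.1, 'q': array([ 9.65507455e-01,  5.28413852e-01,  1.43374681e+00,  1.99068314e-05,
        1.18142704e+00, -1.78509094e-01]), 'joint_velocities': array([ 3.09012268e-04, -7.63496798e-05, -4.87840704e-03,  2.20647320e-04,
        4.36133709e-04, -1.16717045e-03]), 'joint_torque': array([-4.11072624e-04, -4.40984666e+01, -1.77150786e+01,  6.34925743e-02,
        5.33211802e-02, -2.64861131e-05]), 'position': array([0.25827709, 0.56836087, 0.19415328]), 'tool_rot': array([ 2.11777709e-01,  9.77317352e-01, -9.18383201e-04, -3.89505901e-04]), 'ft_force': array([-0.12903091, -0.44507416,  1.28710648]), 'moment': array([ 0.01921007, -0.04593513,  0.00154051]), 'grip_width': 0.08723223566594479}
top0
[(np.float64(1.46), np.float64(1.12), np.float64(-0.75)), (np.float64(1.47), np.float64(0.56), np.float64(-0.76)), (np.float64(1.48), np.float64(-0.03), np.float64(-0.75)), (np.float64(1.49), np.float64(-0.62), np.float64(-0.76)), (np.float64(1.49), np.float64(-1.21), np.float64(-0.75))]
[(np.float64(0.84), np.float64(0.63), np.float64(0.02)), (np.float64(0.85), np.float64(0.32), np.f
[... 2300 characters left out ...]
(0.02), np.float64(0.0)), (np.float64(0.66), np.float64(-0.26), np.float64(0.1)), (np.float64(1.8), np.float64(-0.15), np.float64(-0.52))]
[(np.float64(0.03), np.float64(-0.06), np.float64(0.19)), (np.float64(0.24), np.float64(0.02), np.float64(0.0)), (np.float64(0.42), np.float64(-0.15), np.float64(0.0)), (np.float64(nan), np.float64(nan), np.float64(nan)), (np.float64(0.76), np.float64(-0.48), np.float64(0.0))]
[(np.float64(-0.0), np.float64(-0.07), np.float64(0.08)), (np.float64(0.16), np.float64(-0.13), np.float64(0.0)), (np.float64(0.31), np.float64(-0.27), np.float64(-0.0)), (np.float64(0.46), np.float64(-0.41), np.float64(-0.0)), (np.float64(0.6), np.float64(-0.55), np.float64(-0.0))]
```

View pics/top0.png

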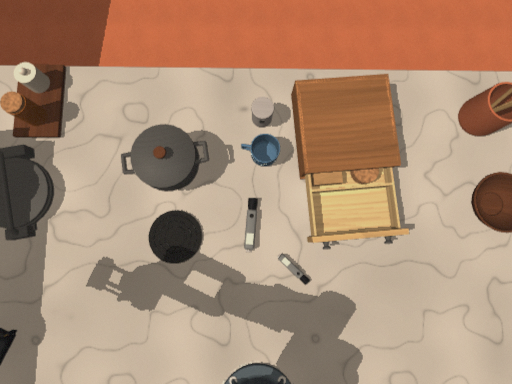

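View pics/side0.png

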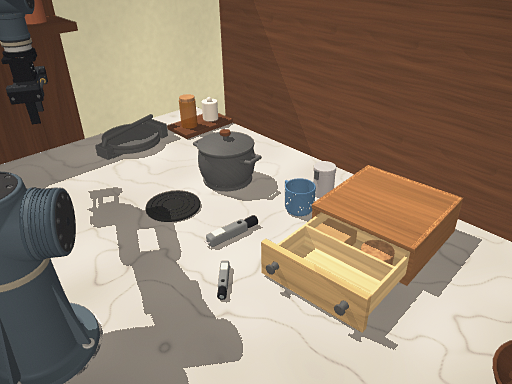

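The top view shows the large thermometer at about (251,224) with its black nose towards the top (253,203), and the small look-alike at (294,268). The pot is at (163,155), the disc at (175,237), the cup at (264,149), the canister at (262,110), and the open drawer at (355,212). The side view agrees.

Run:
```python
from h import *
P,im=cloud('top0'); v,u=np.mgrid[:384,:512]
def box(u0,u1,v0,v1,z0,z1):
    m=(u>=u0)&(u<=u1)&(v>=v0)&(v<=v1)&(P[...,2]>z0)&(P[...,2]<z1); return m
m=box(238,264,190,256,0.012,0.05); p=P[m]
print('thermo n',len(p)); r=cv2.minAreaRect(p[:,:2].astype(np.float32)); print(r, np.median(p[:,2]),p.max(0),p.min(0))
blk=m&(im.max(-1)<50); print('black mean',P[blk].mean(0),'all',p.mean(0))
m=box(110,215,120,200,0.112,0.135); c,rr=cv2.minEnclosingCircle(P[m][:,:2].astype(np.float32)); print('pot lid',c,rr)
m=box(140,185,130,175,0.145,0.17);print('knob',P[m].mean(0),m.sum())
m=box(285,410,70,180,0.09,0.12); r=cv2.minAreaRect(P[m][:,:2].astype(np.float32)); print('cab',r,cv2.boxPoints(r).round(3).tolist())
m=box(300,415,222,252,0.085,0.11); p=P[m];r=cv2.minAreaRect(p[:,:2].astype(np.float32)); print('front',r,cv2.boxPoints(r).round(3).tolist(),np.median(p[:,2]))
m=box(315,395,185,240,0.01,0.035); p=P[m];r=cv2.minAreaRect(p[:,:2].astype(np.float32)); print('floor',cv2.boxPoints(r).round(3).tolist(),np.median(p[:,2]))
for n,b in dict(cup=(245,285,130,170,.06,.09),can=(245,280,92,130,.08,.1),disc=(140,210,205,270,.005,.015)).items():
    m=box(*b); print(n,cv2.minEnclosingCircle(P[m][:,:2].astype(np.float32)))
q=P[box(290,420,222,256,0.03,0.07)]; print('knobs z',len(q))
```

```text
thermo n 511
((0.47609564661979675, 0.019899658858776093), (0.027888905256986618, 0.15137723088264465), 85.3222427368164) 0.026148497852129266 [0.55123064 0.03815738 0.03293542] [0.40027536 0.0019636  0.01224759]
black mean [0.53332219 0.01539812 0.02464444] all [0.47710563 0.01983993 0.02564858]
pot lid (0.6505251526832581, 0.2470169961452484) 0.08390810340642929
knob [0.64961083 0.24618508 0.15830013] 133
cab ((0.7501266598701477, -0.2411835491657257), (0.26186561584472656, 0.26216715574264526), 4.95405912399292) [[0.6079999804496765, -0.12200000137090683], [0.6309999823570251, -0.382999986410141], [0.8920000195503235, -0.36000001430511475], [0.8690000176429749, -0.0989999994635582]]
front ((0.4461604952812195, -0.2662043571472168), (0.016041602939367294, 0.25465714931488037), 4.954521656036377) [[0.4269999861717224, -0.14000000059604645], [0.4490000009536743, -0.39399999380111694], [0.4650000035762787, -0.3919999897480011], [0.4429999887943268, -0.13899999856948853]] 0.09496911356212147
floor [[0.4449999928474426, -0.164000004529953], [0.4620000123977661, -0.3790000081062317], [0.6010000109672546, -0.36800000071525574], [0.5849999785423279, -0.15399999916553497]] 0.020218719801269165
cup ((0.6839463710784912, -0.010177599266171455), 0.04851286858320236)
can ((0.7899662256240845, -0.013525147922337055), 0.033807870000600815)
disc ((0.42859113216400146, 0.21404904127120972), 0.09784693270921707)
knobs z 239
```

```bash
cat > plan.py <<'E'
# plan.py x y z psi n : rows from the measured pose to a tool-down pose with tool x at azimuth psi
import sys
from h import *
def plan(x,y,z,psi,n):
    o=robot.get_obs(); p=o['position']; r=R.from_quat(o['tool_rot'])
    c,s=np.cos(np.radians(psi)),np.sin(np.radians(psi))
    T=R.from_matrix(np.array([[c,s,0],[s,-c,0],[0,0,-1]]).T.T)
    dv=(r.inv()*T).as_rotvec()/n; dp=(np.array([x,y,z])-p)/n
    print('t',round(o['time'],2),'p',p.round(4),'psi',np.degrees(np.arctan2(*r.as_matrix()[[1,0],[0,0]])).round(2),'w',round(o['grip_width'],4),'F',o['ft_force'].round(1))
    for i in range(n):
        print((r.inv().apply(dp)).round(4).tolist()+np.degrees(dv).round(2).tolist()); r=r*R.from_rotvec(dv)
if __name__=='__main__': plan(*map(float,sys.argv[1:5]),int(sys.argv[5]))
E
python3 plan.py 0.4765 0.02 0.15 175.3 10
```

```text
t 0.1 p [0.2583 0.5684 0.1942] psi 155.55 w 0.0872 F [-0.1 -0.4  1.3]
[-0.0426, -0.0409, 0.0045, -0.01, -0.0, -1.98]
[-0.0411, -0.0423, 0.0045, -0.01, -0.0, -1.98]
[-0.0396, -0.0437, 0.0045, -0.01, -0.0, -1.98]
[-0.0381, -0.0451, 0.0045, -0.01, -0.0, -1.98]
[-0.0365, -0.0463, 0.0045, -0.01, -0.0, -1.98]
[-0.0349, -0.0476, 0.0045, -0.01, -0.0, -1.98]
[-0.0333, -0.0488, 0.0044, -0.01, -0.0, -1.98]
[-0.0316, -0.0499, 0.0044, -0.01, -0.0, -1.98]
[-0.0298, -0.0509, 0.0044, -0.01, -0.0, -1.98]
[-0.028, -0.0519, 0.0044, -0.01, -0.0, -1.98]
```

Emit:
drive_tool:
  series:
    - [-0.0426, -0.0409, 0.0045, 0, 0, -2, 1]
    - [-0.0411, -0.0423, 0.0045, 0, 0, -2, 1]
    - [-0.0396, -0.0437, 0.0045, 0, 0, -2, 1]
    - [-0.0381, -0.0451, 0.0045, 0, 0, -2, 1]
    - [-0.0365, -0.0463, 0.0045, 0, 0, -2, 1]

```text
time: 0.72
position: [0.3683, 0.2932, 0.1723]
tool_rot: [0.125, 0.992, -0.0, 0.0]
ft_force: [1.0, 0.0, -0.3]
grip_width: 0.0869
```

Emit:
drive_tool:
  series:
    - [-0.0349, -0.0476, 0.0045, 0, 0, -2, 1]
    - [-0.0333, -0.0488, 0.0045, 0, 0, -2, 1]
    - [-0.0316, -0.05, 0.0045, 0, 0, -2, 1]
    - [-0.0298, -0.051, 0.0045, 0, 0, -2, 1]
    - [-0.028, -0.052, 0.0045, 0, 0, -2, 1]

```text
time: 1.35
position: [0.4782, 0.0188, 0.1498]
tool_rot: [0.038, 0.999, 0.0, -0.0]
ft_force: [0.6, 0.4, -0.7]
grip_width: 0.0869
```

Emit:
drive_tool:
  series:
    - [0, 0, 0, 0, 0, 0, 1]
    - [0, 0, 0, 0, 0, 0, 1]

```text
time: 1.6
position: [0.4768, 0.021, 0.1496]
tool_rot: [0.039, 0.999, 0.0, -0.001]
ft_force: [-0.1, 0.2, 0.9]
grip_width: 0.087
```

Run:
```python
from h import *
from plan import plan
shot('wrist','w1')
P,im=cloud('w1'); m=(P[...,2]>0.02)&(P[...,2]<0.045)&(abs(P[...,0]-.477)<.11)&(abs(P[...,1]-.02)<.05)
p=P[m]; r=cv2.minAreaRect(p[:,:2].astype(np.float32)); print(len(p),r)
b=m&(im.max(-1)<60); print('black',P[b].mean(0),b.sum())
plan(.4765,.02,.012,175.3,3)
```

```text
2996 ((0.4787987172603607, 0.019114527851343155), (0.02783442661166191, 0.1346645951271057), 85.58038330078125)
black [0.51818542 0.0142071  0.02497201] 536
t 1.65 p [0.4766 0.0217 0.1497] psi 175.57 w 0.087 F [-0.1 -0.1 -0.2]
[-0.0001, -0.0006, 0.0459, 0.01, -0.04, 0.09]
[-0.0001, -0.0006, 0.0459, 0.01, -0.04, 0.09]
[-0.0, -0.0006, 0.0459, 0.01, -0.04, 0.09]
```

View pics/w1.png

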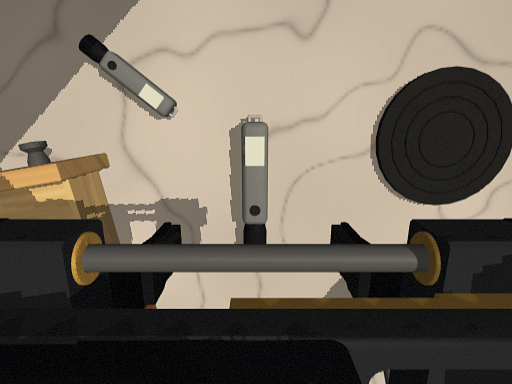

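The wrist view shows the larger thermometer centred between the fingers (stick at columns 243–268, nose towards the gripper at (255,235)). The small one is at (128,75), out of the way. I'll descend and grip.

Emit:
drive_tool:
  series:
    - [-0.001, -0.001, 0.046, 0, 0, 0, 1]
    - [-0.001, -0.001, 0.046, 0, 0, 0, 1]
    - [0, 0, 0.035, 0, 0, 0, 1]
    - [0, 0, 0.01, 0, 0, 0, 1]
    - [0, 0, 0, 0, 0, 0, 1]
  squeeze: 20

```text
time: 2.28
position: [0.4792, 0.0196, 0.0131]
tool_rot: [0.038, 0.999, 0.0, -0.0]
ft_force: [0.5, -0.9, -0.3]
grip_width: 0.0869
```

Emit:
drive_tool:
  series:
    - [0, 0, 0, 0, 0, 0, 0.1]
    - [0, 0, 0, 0, 0, 0, 0.1]
    - [0, 0, 0, 0, 0, 0, 0.1]
    - [0, 0, 0, 0, 0, 0, 0.1]
    - [0, 0, 0, 0, 0, 0, 0.1]
  squeeze: 20

```text
time: 2.9
position: [0.4797, 0.0185, 0.0132]
tool_rot: [0.039, 0.999, -0.0, 0.0]
ft_force: [-0.8, 0.1, 0.2]
grip_width: 0.0451
```

Emit:
drive_tool:
  series:
    - [0, 0, 0, 0, 0, 0, 0.1]
    - [0, 0, 0, 0, 0, 0, 0.1]
    - [0, 0, 0, 0, 0, 0, 0.1]
    - [0, 0, 0, 0, 0, 0, 0.1]
  squeeze: 20

```text
time: 3.4
position: [0.4796, 0.0186, 0.013]
tool_rot: [0.039, 0.999, 0.0, -0.0]
ft_force: [0.2, -0.4, 0.3]
grip_width: 0.0109
```

Emit:
drive_tool:
  series:
    - [0, 0, -0.005, 0, 0, 0, 0.1]
    - [0, 0, -0.015, 0, 0, 0, 0.1]
    - [0, 0, -0.03, 0, 0, 0, 0.1]
    - [0, 0, 0, 0, 0, 0, 0.1]

```text
time: 3.9
position: [0.4816, 0.0183, 0.0656]
tool_rot: [0.039, 0.999, -0.0, 0.003]
ft_force: [0.4, 0.2, -1.6]
grip_width: 0.0084
```

```bash
python3 plan.py 0.451 0.0795 0.063 220 8
```

```text
t 3.9 p [0.4816 0.0183 0.0656] psi 175.56 w 0.0084 F [ 0.4  0.2 -1.6]
[0.0044, 0.0073, 0.0003, -0.02, 0.04, -5.56]
[0.0037, 0.0077, 0.0003, -0.02, 0.04, -5.56]
[0.0029, 0.008, 0.0003, -0.02, 0.04, -5.56]
[0.0021, 0.0083, 0.0003, -0.02, 0.04, -5.56]
[0.0013, 0.0085, 0.0003, -0.02, 0.04, -5.56]
[0.0005, 0.0085, 0.0003, -0.02, 0.04, -5.56]
[-0.0004, 0.0085, 0.0003, -0.02, 0.04, -5.56]
[-0.0012, 0.0085, 0.0003, -0.02, 0.04, -5.56]
```

The grip width of 8 mm is less than the 28 mm stick, so the grasp missed. I'll look before doing anything else.

Run:
```python
from h import *
a=shot('wrist','w2')[0]; b=shot('side','side2')[0]
cv2.imwrite('pics/c2.png',np.hstack([cv2.resize(a,(400,300)),cv2.resize(b[130:330,130:397],(400,300))]))
```

```text
(no output)
```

View pics/c2.png

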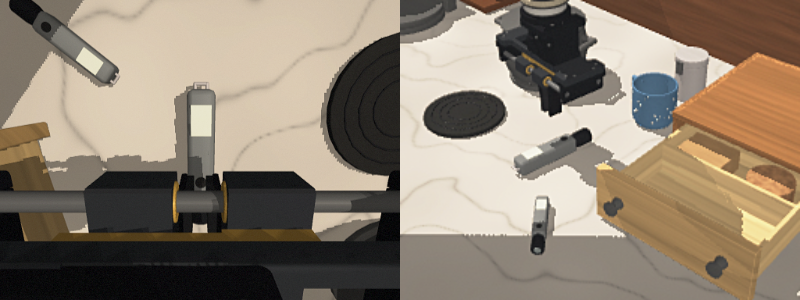

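The thermometer is still lying where it was: stick at (200,140) in the left crop, fingers shut above its button. The pads closed over the rounded top, so I need to go deeper. I'll reopen and re-measure.

Emit:
drive_tool:
  series:
    - [0, 0, -0.03, 0, 0, 0, 1]
    - [0, 0, -0.03, 0, 0, 0, 1]
    - [0, 0, -0.02, 0, 0, 0, 1]
    - [0, 0, 0, 0, 0, 0, 1]
    - [0, 0, 0, 0, 0, 0, 1]

```text
time: 4.62
position: [0.4787, 0.0187, 0.142]
tool_rot: [0.039, 0.999, 0.0, -0.001]
ft_force: [-0.5, -0.5, -0.3]
grip_width: 0.051
```

Run:
```python
from h import *
from plan import plan
shot('wrist','w3')
P,im=cloud('w3'); m=(P[...,2]>0.012)&(P[...,2]<0.045)&(abs(P[...,0]-.477)<.11)&(abs(P[...,1]-.02)<.035)
p=P[m]; r=cv2.minAreaRect(p[:,:2].astype(np.float32)); print(len(p),r,'zmed/max',np.median(p[:,2]),np.percentile(p[:,2],98),'xmin/max',p[:,0].min(),p[:,0].max())
for x in np.arange(.40,.56,.01):
    s=p[abs(p[:,0]-x)<.004]
    if len(s): print(round(x,2),s[:,1].min().round(4),s[:,1].max().round(4),np.median(s[:,2]).round(4))
plan(.479,.019,.004,175.5,4)
```

```text
3261 ((0.47522976994514465, 0.019365735352039337), (0.028019657358527184, 0.14144006371498108), 85.38738250732422) zmed/max 0.026978410824683864 0.029218891143399043 xmin/max 0.40427301429860546 0.5467087232011766
0.41 0.0118 0.0351 0.0211
0.42 0.0099 0.0378 0.0271
0.43 0.009 0.0373 0.0278
0.44 0.0081 0.0355 0.0278
0.45 0.0073 0.0348 0.0279
0.46 0.0063 0.0342 0.0271
0.47 0.0057 0.0335 0.027
0.48 0.0057 0.0328 0.0272
0.49 0.0048 0.0321 0.027
0.5 0.0039 0.0315 0.0272
0.51 0.003 0.0308 0.0273
0.52 0.0035 0.0289 0.0262
0.53 0.0022 0.0273 0.0239
0.54 0.0013 0.0266 0.0247
0.55 0.0259 0.0259 0.0181
t 4.67 p [0.4786 0.0187 0.1418] psi 175.54 w 0.0548 F [0.1 0.6 0.8]
[-0.0002, 0.0001, 0.0345, 0.0, -0.04, 0.01]
[-0.0002, 0.0001, 0.0345, 0.0, -0.04, 0.01]
[-0.0001, 0.0001, 0.0345, 0.0, -0.04, 0.01]
[-0.0001, 0.0001, 0.0345, 0.0, -0.04, 0.01]
```

View pics/w3.png

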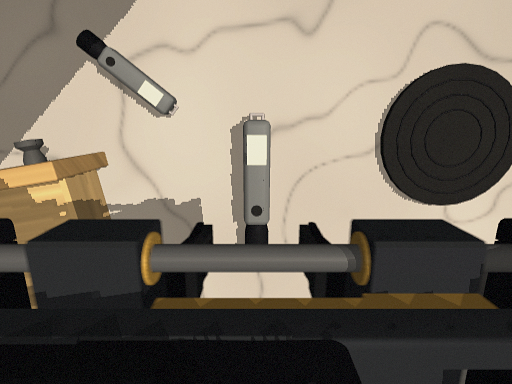

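Run:
```python
from h import *
def pr(t,X):
    z=np.load(f'pics/{t}.npz'); c=z['R']@np.array(X)+z['t']; return (z['fx']*c[0]/c[2]+z['cx']).round(0),(z['fy']*c[1]/c[2]+z['cy']).round(0),c[2].round(3)
print('w3 tcp',pr('w3',(.4786,.0187,.1418)),'counter',pr('w3',(.4786,.0187,0.027)), 'nose',pr('w3',(.551,.0135,.014)))
print('side2 tcp',pr('side2',(.4816,.0183,.0656)))
shot('side','side3')
# finger points seen by wrist camera
for t,q in(('w3',.1418),('w2',.0656)):
    P,im=cloud(t); m=(P[...,2]>q-.02)&(P[...,2]<q+.02)&(abs(P[...,1])<.1)&(P[...,0]>.42)&(P[...,0]<.56)
    v,u=np.nonzero(m); print(t,m.sum(), P[m].min(0) if m.any() else '',P[m].max(0) if m.any() else '', (u.min(),u.max(),v.min(),v.max()) if m.any() else '')
i=cv2.imread('pics/side2.png'); j=cv2.imread('pics/side3.png')
for k,X in((i,(.4816,.0183,.0656)),(j,(.4786,.0187,.1418))):
    x=pr('side2',X); cv2.circle(k,(int(x[0]),int(x[1])),3,(0,0,255),-1)
cv2.imwrite('pics/c3.png',np.hstack([cv2.resize(i[100:250,160:360],(400,300)),cv2.resize(j[100:250,160:360],(400,300))]))
```

```text
w3 tcp (np.float64(256.0), np.float64(222.0), np.float64(0.199)) counter (np.float64(256.0), np.float64(186.0), np.float64(0.311)) nose (np.float64(256.0), np.float64(246.0), np.float64(0.341))
side2 tcp (np.float64(232.0), np.float64(213.0), np.float64(1.079))
w3 0   
w2 0
```

View pics/c3.png

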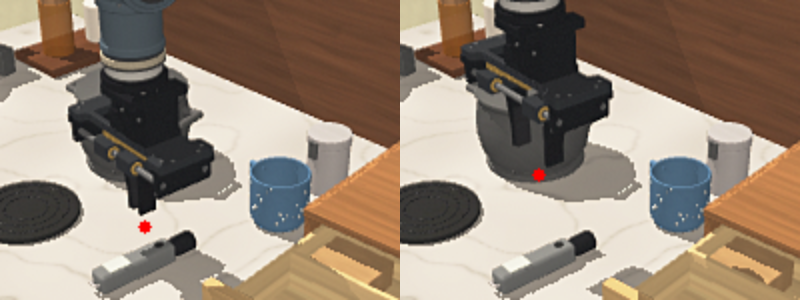

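The side view shows the fingertips about 10 px (around 20 mm) above the reported TCP (red dots). That would explain the miss, so I'll measure it.

Run:
```python
from h import *
for t,X in(('side2',(.4816,.0183,.0656)),('side3',(.4786,.0187,.1418)),('side0',(.2583,.5684,.1942))):
    P,im=cloud(t); m=(np.hypot(P[...,0]-X[0],P[...,1]-X[1])<.075)&(P[...,2]>X[2]-.03)&(P[...,2]<X[2]+.10)&(P[...,2]>.045)
    p=P[m]; print(t,len(p),'lowest above tcp',np.sort(p[:,2])[:12].round(4)-X[2])
    for h in(.02,.03,.04,.05,.06,.075,.09):
        s=p[abs(p[:,2]-X[2]-h)<.004]
        if len(s): print('  h',h,len(s),'x',s[:,0].min().round(3),s[:,0].max().round(3),'y',s[:,1].min().round(3),s[:,1].max().round(3))
```

```text
side2 232 lowest above tcp [0.0258 0.0272 0.0278 0.028  0.0282 0.0283 0.0291 0.0295 0.0295 0.0296
 0.0298 0.0298]
  h 0.03 33 x 0.467 0.491 y 0.004 0.032
  h 0.04 39 x 0.467 0.491 y 0.004 0.03
  h 0.05 33 x 0.469 0.488 y 0.003 0.034
  h 0.06 37 x 0.467 0.487 y 0.002 0.035
  h 0.075 14 x 0.466 0.478 y -0.001 0.029
side3 388 lowest above tcp [0.0274 0.0275 0.0281 0.0283 0.0283 0.0287 0.0287 0.0289 0.0291 0.0296
 0.0296 0.0298]
  h 0.03 43 x 0.465 0.489 y -0.019 0.058
  h 0.04 57 x 0.464 0.488 y -0.018 0.055
  h 0.05 57 x 0.464 0.489 y -0.018 0.055
  h 0.06 54 x 0.465 0.491 y -0.021 0.057
  h 0.075 38 x 0.463 0.482 y -0.022 0.062
  h 0.09 15 x 0.469 0.493 y 0.049 0.064
side0 277 lowest above tcp [0.0281 0.0292 0.0294 0.0295 0.03   0.0302 0.0302 0.0303 0.0306 0.0306
 0.031  0.0311]
  h 0.03 30 x 0.227 0.289 y 0.516 0.613
  h 0.04 45 x 0.226 0.291 y 0.514 0.618
  h 0.05 44 x 0.226 0.287 y 0.515 0.612
  h 0.06 30 x 0.225 0.284 y 0.512 0.608
  h 0.075 31 x 0.224 0.247 y 0.511 0.524
  h 0.09 15 x 0.223 0.244 y 0.508 0.521
```

In all three poses the real finger ends sit about 27 mm above the reported TCP, so I'll treat fingertip z as the reported z plus 0.027. I'm descending to a reported z of about -0.019 (fingertips around 8 mm), watching the force.

Emit:
drive_tool:
  series:
    - [0, 0, 0.04, 0, 0, 0, 0.8]
    - [0, 0, 0.05, 0, 0, 0, 0.8]
    - [0, 0, 0.04, 0, 0, 0, 0.8]
    - [0, 0, 0.01, 0, 0, 0, 0.8]
    - [0, 0, 0, 0, 0, 0, 0.8]

```text
time: 5.35
position: [0.4792, 0.0186, 0.0025]
tool_rot: [0.039, 0.999, 0.0, -0.001]
ft_force: [0.7, 1.2, 0.5]
grip_width: 0.07
```

Emit:
drive_tool:
  series:
    - [0, 0, 0.01, 0, 0, 0, 0.8]
    - [0, 0, 0.006, 0, 0, 0, 0.8]
    - [0, 0, 0.004, 0, 0, 0, 0.8]
    - [0, 0, 0, 0, 0, 0, 0.1]
    - [0, 0, 0, 0, 0, 0, 0.1]
  squeeze: 20

```text
time: 5.98
position: [0.4798, 0.0185, -0.0168]
tool_rot: [0.039, 0.999, -0.0, 0.0]
ft_force: [-0.1, 0.6, -0.3]
grip_width: 0.0569
```

Emit:
drive_tool:
  series:
    - [0, 0, 0, 0, 0, 0, 0.1]
    - [0, 0, 0, 0, 0, 0, 0.1]
    - [0, 0, 0, 0, 0, 0, 0.1]
    - [0, 0, 0, 0, 0, 0, 0.1]
    - [0, 0, 0, 0, 0, 0, 0.1]
  squeeze: 20

```text
time: 6.6
position: [0.4797, 0.0186, -0.0169]
tool_rot: [0.039, 0.999, 0.0, 0.0]
ft_force: [0.4, -0.8, 0.8]
grip_width: 0.0279
```

It's gripped at 27.9 mm. Now lift and carry it to the pot pose.

Emit:
drive_tool:
  series:
    - [0, 0, -0.005, 0, 0, 0, 0.1]
    - [0, 0, -0.015, 0, 0, 0, 0.1]
    - [0, 0, -0.03, 0, 0, 0, 0.1]
    - [0, 0, 0, 0, 0, 0, 0.1]

```text
time: 7.1
position: [0.4814, 0.0183, 0.0353]
tool_rot: [0.039, 0.999, -0.0, 0.003]
ft_force: [-0.3, 0.9, -1.9]
grip_width: 0.0278
```

```bash
python3 plan.py 0.451 0.0795 0.034 220 8
```

```text
t 7.1 p [0.4814 0.0183 0.0353] psi 175.56 w 0.0278 F [-0.3  0.9 -1.9]
[0.0044, 0.0073, 0.0001, -0.02, 0.03, -5.56]
[0.0036, 0.0077, 0.0001, -0.02, 0.03, -5.56]
[0.0029, 0.008, 0.0001, -0.02, 0.03, -5.56]
[0.0021, 0.0083, 0.0001, -0.02, 0.03, -5.56]
[0.0013, 0.0084, 0.0002, -0.02, 0.03, -5.56]
[0.0005, 0.0085, 0.0002, -0.02, 0.03, -5.56]
[-0.0004, 0.0085, 0.0002, -0.02, 0.03, -5.56]
[-0.0012, 0.0085, 0.0002, -0.02, 0.03, -5.56]
```

Emit:
drive_tool:
  series:
    - [0.004, 0.0073, 0, 0, 0, -5.6, 0.1]
    - [0.0036, 0.0077, 0, 0, 0, -5.6, 0.1]
    - [0.0029, 0.008, 0, 0, 0, -5.6, 0.1]
    - [0.0021, 0.0083, 0, 0, 0, -5.6, 0.1]
    - [0.0013, 0.0084, 0, 0, 0, -5.6, 0.1]

```text
time: 7.72
position: [0.4604, 0.0569, 0.0327]
tool_rot: [-0.206, 0.979, 0.0, -0.0]
ft_force: [1.0, -0.6, -2.0]
grip_width: 0.028
```

Emit:
drive_tool:
  series:
    - [0.0005, 0.0085, 0, 0, 0, -5.6, 0.1]
    - [-0.0004, 0.0085, 0, 0, 0, -5.6, 0.1]
    - [-0.001, 0.0085, 0, 0, 0, -5.6, 0.1]
    - [0, 0, 0, 0, 0, 0, 0.1]
    - [0, 0, 0, 0, 0, 0, 0.1]

```text
time: 8.35
position: [0.4495, 0.0792, 0.0329]
tool_rot: [-0.344, 0.939, -0.0, 0.0]
ft_force: [-0.2, 0.1, -1.5]
grip_width: 0.0278
```

Run:
```python
from h import *
from plan import plan
plan(0.451,0.0795,0.034,220,1)
b=shot('side','side4')[0]
P,im=cloud('side4'); m=(P[...,2]>.03)&(P[...,2]<.085)&(P[...,0]>.36)&(P[...,0]<.58)&(P[...,1]>0)&(P[...,1]<.16)
p=P[m]; print(len(p),p.min(0),p.max(0)); d=np.linalg.svd(p[:,:2]-p[:,:2].mean(0))[2][0] if len(p) else 0; print(d)
cv2.imwrite('pics/c4.png',cv2.resize(b[90:270,130:370],(800,600)))
```

```text
t 8.35 p [0.4495 0.0792 0.0329] psi -139.73 w 0.0278 F [-0.2  0.1 -1.5]
[-0.0013, -0.0008, -0.0011, -0.01, -0.0, 0.27]
458 [0.38705294 0.02408774 0.05372435] [0.51449445 0.13623878 0.08475119]
[-0.73702193 -0.67586882]
```

View pics/c4.png

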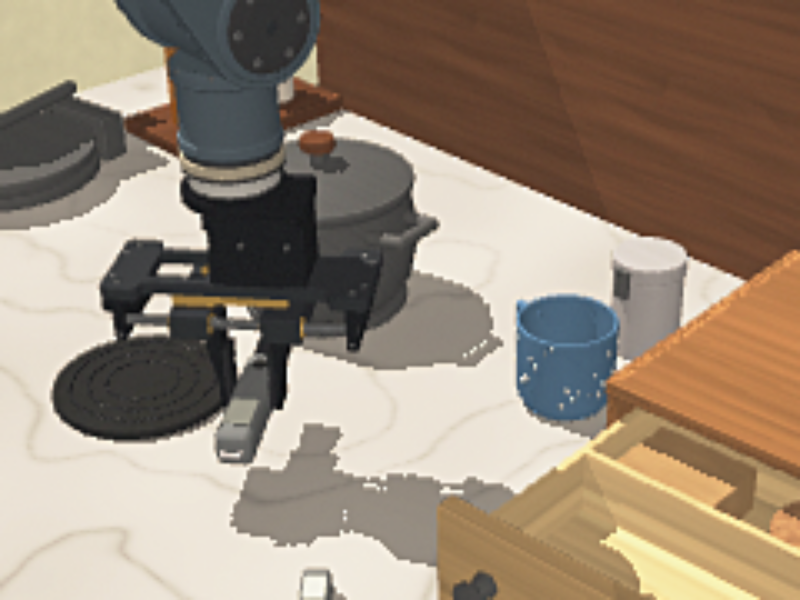

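The picture shows the stick held level with its tail at (235,440), pointing at the pot and clear of it. Its measured points also fit the intended height and bearing. Holding for 2.5 s.

Emit:
drive_tool:
  series:
    - [0, 0, 0, 0, 0, 0, 0.1]
    - [0, 0, 0, 0, 0, 0, 0.1]
    - [0, 0, 0, 0, 0, 0, 0.1]
    - [0, 0, 0, 0, 0, 0, 0.1]
    - [0, 0, 0, 0, 0, 0, 0.1]

```text
time: 9.02
position: [0.4493, 0.0794, 0.0331]
tool_rot: [-0.345, 0.939, -0.0, 0.0]
ft_force: [0.4, -0.1, -2.1]
grip_width: 0.0274
```

Emit:
drive_tool:
  series:
    - [0, 0, 0, 0, 0, 0, 0.1]
    - [0, 0, 0, 0, 0, 0, 0.1]
    - [0, 0, 0, 0, 0, 0, 0.1]
    - [0, 0, 0, 0, 0, 0, 0.1]
    - [0, 0, 0, 0, 0, 0, 0.1]

```text
time: 9.65
position: [0.4494, 0.0794, 0.0331]
tool_rot: [-0.345, 0.939, -0.0, 0.0]
ft_force: [0.3, -0.0, -2.1]
grip_width: 0.028
```

Emit:
drive_tool:
  series:
    - [0, 0, 0, 0, 0, 0, 0.1]
    - [0, 0, 0, 0, 0, 0, 0.1]
    - [0, 0, 0, 0, 0, 0, 0.1]
    - [0, 0, 0, 0, 0, 0, 0.1]
    - [0, 0, 0, 0, 0, 0, 0.1]

```text
time: 10.28
position: [0.4493, 0.0794, 0.033]
tool_rot: [-0.345, 0.939, 0.0, -0.0]
ft_force: [-0.3, 0.6, -1.9]
grip_width: 0.0278
```

Emit:
drive_tool:
  series:
    - [0, 0, 0, 0, 0, 0, 0.1]
    - [0, 0, 0, 0, 0, 0, 0.1]
    - [0, 0, 0, 0, 0, 0, 0.1]
    - [0, 0, 0, 0, 0, 0, 0.1]
    - [0, 0, 0, 0, 0, 0, 0.1]

```text
time: 10.9
position: [0.4493, 0.0794, 0.033]
tool_rot: [-0.345, 0.939, 0.0, -0.0]
ft_force: [0.7, -0.0, -1.1]
grip_width: 0.0276
```

Emit:
drive_tool:
  series:
    - [-0.01, 0, -0.03, 0, 0, 0, 0.1]
    - [0, 0, -0.04, 0, 0, 0, 0.1]
    - [0, 0, -0.04, 0, 0, 0, 0.1]
    - [0, 0, -0.02, 0, 0, 0, 0.1]
    - [0, 0, 0, 0, 0, 0, 0.1]

```text
time: 11.52
position: [0.458, 0.0859, 0.1644]
tool_rot: [-0.345, 0.939, -0.001, 0.002]
ft_force: [0.6, 0.0, -2.3]
grip_width: 0.0278
```

```bash
python3 plan.py 0.512 -0.26 0.16 95 15
```

```text
t 11.53 p [0.458  0.0859 0.1644] psi -139.64 w 0.0278 F [ 0.6  0.  -2.3]
[0.0122, -0.0199, 0.0003, 0.01, 0.02, 8.36]
[0.0092, -0.0215, 0.0003, 0.01, 0.02, 8.36]
[0.006, -0.0226, 0.0003, 0.01, 0.02, 8.36]
[0.0026, -0.0232, 0.0003, 0.01, 0.02, 8.36]
[-0.0008, -0.0233, 0.0003, 0.01, 0.02, 8.36]
[-0.0042, -0.023, 0.0003, 0.01, 0.02, 8.36]
[-0.0075, -0.0221, 0.0003, 0.01, 0.02, 8.36]
[-0.0106, -0.0208, 0.0003, 0.01, 0.02, 8.36]
[-0.0135, -0.019, 0.0003, 0.01, 0.02, 8.36]
[-0.0161, -0.0169, 0.0003, 0.01, 0.02, 8.36]
[-0.0184, -0.0143, 0.0003, 0.01, 0.02, 8.36]
[-0.0203, -0.0115, 0.0003, 0.01, 0.02, 8.36]
[-0.0218, -0.0084, 0.0003, 0.01, 0.02, 8.36]
[-0.0228, -0.0052, 0.0003, 0.01, 0.02, 8.36]
[-0.0233, -0.0018, 0.0003, 0.01, 0.02, 8.36]
```

Emit:
drive_tool:
  series:
    - [0.0122, -0.02, 0, 0, 0, 8.4, 0.1]
    - [0.0092, -0.0215, 0, 0, 0, 8.4, 0.1]
    - [0.006, -0.0226, 0, 0, 0, 8.4, 0.1]
    - [0.0026, -0.0232, 0, 0, 0, 8.4, 0.1]
    - [-0.001, -0.0233, 0, 0, 0, 8.4, 0.1]

```text
time: 12.15
position: [0.4739, -0.03, 0.1614]
tool_rot: [0.017, 1.0, 0.0, -0.002]
ft_force: [-0.7, 0.2, -1.7]
grip_width: 0.028
```

Emit:
drive_tool:
  series:
    - [-0.0042, -0.023, 0, 0, 0, 8.4, 0.1]
    - [-0.0075, -0.022, 0, 0, 0, 8.4, 0.1]
    - [-0.0106, -0.021, 0, 0, 0, 8.4, 0.1]
    - [-0.0135, -0.019, 0, 0, 0, 8.4, 0.1]
    - [-0.016, -0.017, 0, 0, 0, 8.4, 0.1]

```text
time: 12.78
position: [0.4911, -0.1453, 0.1612]
tool_rot: [0.374, 0.927, 0.0, -0.002]
ft_force: [-0.7, 0.3, -1.7]
grip_width: 0.0278
```

Emit:
drive_tool:
  series:
    - [-0.0184, -0.0143, 0, 0, 0, 8.4, 0.1]
    - [-0.02, -0.0115, 0, 0, 0, 8.4, 0.1]
    - [-0.022, -0.0084, 0, 0, 0, 8.4, 0.1]
    - [-0.023, -0.005, 0, 0, 0, 8.0, 0.1]
    - [-0.023, -0.002, 0, 0, 0, 8.0, 0.1]

```text
time: 13.4
position: [0.5083, -0.2604, 0.1609]
tool_rot: [0.676, 0.737, -0.0, -0.002]
ft_force: [0.3, -0.5, -1.8]
grip_width: 0.0273
```

Emit:
drive_tool:
  series:
    - [0, 0, 0, 0, 0, 0, 0.1]
    - [0, 0, 0, 0, 0, 0, 0.1]

```text
time: 13.65
position: [0.5082, -0.259, 0.1617]
tool_rot: [0.674, 0.739, 0.0, -0.002]
ft_force: [0.1, 0.1, -2.3]
grip_width: 0.0279
```

Run:
```python
from h import *
from plan import plan
plan(0.512,-.26,0.009,95,4)
b=shot('side','side5')[0]; w=shot('wrist','w5')[0]
P,im=cloud('side5'); m=(P[...,2]>.16)&(P[...,2]<.215)&(abs(P[...,0]-.512)<.13)&(abs(P[...,1]+.26)<.13)
p=P[m]; print('held',len(p),p.min(0),p.max(0))
P,im=cloud('w5')
m=(P[...,2]>.088)&(P[...,2]<.105)&(P[...,0]<.49)&(P[...,0]>.40)
p=P[m]; print('panel',len(p)); 
if len(p)>20: r=cv2.minAreaRect(p[:,:2].astype(np.float32)); print(r)
cv2.imwrite('pics/c5.png',np.hstack([cv2.resize(w,(400,300)),cv2.resize(b[100:340,200:512],(400,300))]))
```

```text
t 13.65 p [ 0.5082 -0.259   0.1617] psi 95.24 w 0.0279 F [ 0.1  0.1 -2.3]
[-0.0004, 0.001, 0.0382, -0.04, -0.04, 0.06]
[-0.0004, 0.001, 0.0382, -0.04, -0.04, 0.06]
[-0.0004, 0.001, 0.0382, -0.04, -0.04, 0.06]
[-0.0004, 0.001, 0.0382, -0.04, -0.04, 0.06]
held 982 [ 0.48310095 -0.33436944  0.17883256] [ 0.53217511 -0.18167698  0.21480433]
panel 3547
((0.4463769793510437, -0.2246813178062439), (0.01662071794271469, 0.1688232570886612), 4.992527008056641)
```

View pics/c5.png

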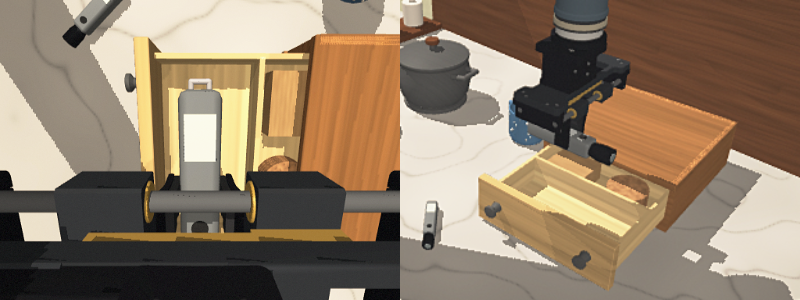

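The wrist view shows the stick over the front compartment and parallel to it, clear of the panel and the divider. Lowering.

Emit:
drive_tool:
  series:
    - [0, 0.001, 0.04, 0, 0, 0, 0.1]
    - [0, 0.001, 0.04, 0, 0, 0, 0.1]
    - [0, 0, 0.035, 0, 0, 0, 0.1]
    - [0, 0, 0.02, 0, 0, 0, 0.1]
    - [0, 0, 0.01, 0, 0, 0, 0.1]

```text
time: 14.38
position: [0.5107, -0.2589, 0.0169]
tool_rot: [0.674, 0.739, -0.0, -0.001]
ft_force: [0.3, -0.2, -1.2]
grip_width: 0.0278
```

Emit:
drive_tool:
  series:
    - [0, 0, 0.006, 0, 0, 0, 0.1]
    - [0, 0, 0.001, 0, 0, 0, 0.1]
    - [0, 0, 0, 0, 0, 0, 0.1]

```text
time: 14.75
position: [0.5118, -0.2605, 0.0118]
tool_rot: [0.675, 0.738, 0.0, 0.001]
ft_force: [0.4, 0.2, -1.4]
grip_width: 0.028
```

Emit:
drive_tool:
  series:
    - [0, 0, 0.003, 0, 0, 0, 0.1]
    - [0, 0, 0.003, 0, 0, 0, 0.1]
    - [0, 0, 0, 0, 0, 0, 0.1]
    - [0, 0, 0, 0, 0, 0, 0.1]

```text
time: 15.25
position: [0.5113, -0.2602, 0.005]
tool_rot: [0.675, 0.738, -0.0, -0.0]
ft_force: [0.2, -0.0, -1.8]
grip_width: 0.0275
```

Emit:
drive_tool:
  series:
    - [0, 0, 0.001, 0, 0, 0, 0.1]
    - [0, 0, 0, 0, 0, 0, 0.55]
    - [0, 0, 0, 0, 0, 0, 0.55]
    - [0, 0, 0, 0, 0, 0, 0.55]
    - [0, 0, 0, 0, 0, 0, 0.55]

```text
time: 15.88
position: [0.5114, -0.2602, 0.0041]
tool_rot: [0.675, 0.738, 0.0, 0.0]
ft_force: [-0.2, 0.3, -0.5]
grip_width: 0.0472
```

Emit:
drive_tool:
  series:
    - [0, 0, 0, 0, 0, 0, 0.55]
    - [0, 0, -0.01, 0, 0, 0, 0.55]
    - [0, 0, -0.04, 0, 0, 0, 0.55]
    - [0, 0, -0.05, 0, 0, 0, 0.55]
    - [0, 0, -0.05, 0, 0, 0, 0.2]

```text
time: 16.5
position: [0.5111, -0.2601, 0.1561]
tool_rot: [0.675, 0.738, 0.0, 0.0]
ft_force: [1.2, -0.4, -0.1]
grip_width: 0.0431
```

Run:
```python
from h import *
from plan import plan
w=shot('wrist','w6')[0]; P,im=cloud('w6')
m=(P[...,2]>.04)&(P[...,2]<.056)&(abs(P[...,0]-.512)<.035)&(abs(P[...,1]+.26)<.12)
p=P[m]; print(len(p)); 
if len(p)>20: print(cv2.minAreaRect(p[:,:2].astype(np.float32)),np.median(p[:,2]))
plan(.375,-.272,.16,95,3)
cv2.imwrite('pics/c6.png',w)
```

```text
3882
((0.5119747519493103, -0.2633528709411621), (0.06987409293651581, 0.22999200224876404), 0.028125973418354988) 0.04813958038418669
t 16.55 p [ 0.5149 -0.2627  0.163 ] psi 95.17 w 0.0405 F [ 0.6 -0.6  3.9]
[0.0011, -0.0467, 0.0006, 0.18, 0.17, 0.06]
[0.0011, -0.0467, 0.0007, 0.18, 0.17, 0.06]
[0.001, -0.0467, 0.0009, 0.18, 0.17, 0.06]
```

View pics/c6.png

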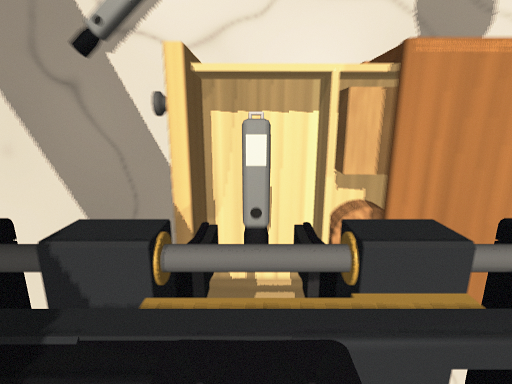

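The thermometer lies flat in the compartment (stick at (256,170), top at about 48 mm), with the fingers clear. Next, shut the fingers and go round to the outside of the panel.

Emit:
drive_tool:
  series:
    - [0, -0.045, 0, 0, 0, 0, 0]
    - [0, -0.045, 0, 0, 0, 0, 0]
    - [0, -0.042, 0, 0, 0, 0, 0]
    - [0, 0, 0.045, 0, 0, 0, 0]
    - [0, 0, 0.06, 0, 0, 0, 0]
  squeeze: 40

```text
time: 17.18
position: [0.3812, -0.2744, 0.0502]
tool_rot: [0.675, 0.738, -0.0, 0.004]
ft_force: [0.1, 0.1, -0.5]
grip_width: 0.0014
```

Emit:
drive_tool:
  series:
    - [0, 0, 0.035, 0, 0, 0, 0]
    - [0, 0, 0, 0, 0, 0, 0]
    - [0, 0, 0, 0, 0, 0, 0]

```text
time: 17.55
position: [0.3805, -0.2727, 0.0151]
tool_rot: [0.675, 0.738, -0.0, 0.001]
ft_force: [-0.1, -0.5, 0.3]
grip_width: 0.0002
```

```bash
python3 plan.py .40 -.270 .02 95 1
```

```text
t 17.55 p [ 0.3805 -0.2727  0.0151] psi 95.15 w 0.0002 F [-0.1 -0.5  0.3]
[0.001, 0.0197, -0.0048, 0.07, 0.09, 0.15]
```

Emit:
drive_tool:
  series:
    - [0.001, 0.015, -0.004, 0, 0, 0, 0]
    - [0, 0.015, 0, 0, 0, 0, 0]
    - [0, 0.012, 0, 0, 0, 0, 0]
    - [0, 0.012, 0, 0, 0, 0, 0]
    - [0, 0.012, 0, 0, 0, 0, 0]

```text
time: 18.18
position: [0.4461, -0.2649, 0.0182]
tool_rot: [0.675, 0.738, -0.0, -0.0]
ft_force: [-2.0, -0.9, 2.8]
grip_width: 0.0004
```

Emit:
drive_tool:
  series:
    - [0, 0.012, 0, 0, 0, 0, 0]
    - [0, 0.012, 0, 0, 0, 0, 0]
    - [0, 0.012, 0, 0, 0, 0, 0]
    - [0, 0.012, 0, 0, 0, 0, 0]
    - [0, 0.012, 0, 0, 0, 0, 0]

```text
time: 18.8
position: [0.506, -0.2597, 0.018]
tool_rot: [0.675, 0.738, -0.0, -0.0]
ft_force: [-2.3, -1.2, 3.0]
grip_width: 0.0007
```

```bash
python3 plan.py .56 -.257 .02 95 4
```

```text
t 18.8 p [ 0.506  -0.2597  0.018 ] psi 95.15 w 0.0007 F [-2.3 -1.2  3. ]
[-0.0006, 0.0135, -0.0005, -0.0, -0.0, 0.04]
[-0.0005, 0.0135, -0.0005, -0.0, -0.0, 0.04]
[-0.0005, 0.0135, -0.0005, -0.0, -0.0, 0.04]
[-0.0005, 0.0135, -0.0005, -0.0, -0.0, 0.04]
```

Emit:
drive_tool:
  series:
    - [0, 0.012, 0, 0, 0, 0, 0]
    - [0, 0.012, 0, 0, 0, 0, 0]
    - [0, 0.012, 0, 0, 0, 0, 0]
    - [0, 0.01, 0, 0, 0, 0, 0]
    - [0, 0.008, 0, 0, 0, 0, 0]

```text
time: 19.42
position: [0.5597, -0.2549, 0.018]
tool_rot: [0.675, 0.738, -0.0, 0.0]
ft_force: [-1.9, -0.6, 1.6]
grip_width: 0.0006
```

Emit:
drive_tool:
  series:
    - [0, 0.005, 0, 0, 0, 0, 0]
    - [0, 0.005, 0, 0, 0, 0, 0]
    - [0, 0.005, 0, 0, 0, 0, 0]

```text
time: 19.8
position: [0.574, -0.2536, 0.018]
tool_rot: [0.675, 0.738, -0.0, -0.0]
ft_force: [-2.0, -2.2, 1.8]
grip_width: 0.0006
```

Emit:
drive_tool:
  series:
    - [0, 0.005, 0, 0, 0, 0, 0]
    - [0, 0.005, 0, 0, 0, 0, 0]

```text
time: 20.05
position: [0.5787, -0.2529, 0.018]
tool_rot: [0.674, 0.739, -0.003, -0.004]
ft_force: [-19.7, -7.9, 10.8]
grip_width: 0.0004
```

The force rose to about 20 N at TCP x = 0.579. Is that the catch or the end stop? I'll check with the side camera's depth.

Run:
```python
from h import *
o=robot.get_obs(); print(o['position'],o['ft_force'])
b=shot('side','side7')[0]; P,im=cloud('side7')
a=np.radians(4.95); ax=np.array([np.cos(a),np.sin(a)]); ay=np.array([-ax[1],ax[0]])
d=P[...,:2]-np.array([.620,-.2525]); X=d@ax; Y=d@ay; Z=P[...,2]
for y0 in(-.11,-.05,.05,.06,.11):
    m=(abs(Y-y0)<.008)&(Z>.03)&(Z<.09)&(X<.05)&(X>-.2); print('face',y0,m.sum(),np.percentile(X[m],[10,50,90]).round(4) if m.any() else '')
m=(abs(Z-.1)<.006)&(X>-.03)&(X<.27)&(abs(Y)<.125); print('top front edge',np.percentile(X[m],[0,1,2]).round(4))
m=(Z>.085)&(Z<.105)&(X<.03)&(X>-.06)&(abs(Y+.09)<.03); h=np.histogram(X[m],bins=np.arange(-.06,.031,.006)); print(h[0],h[1].round(3))
cv2.imwrite('pics/c7.png',cv2.resize(b[130:330,230:497],(800,600)))
```

```text
[ 0.57873865 -0.25291201  0.01796392] [-19.66138685  -7.87572719  10.84825366]
face -0.11 176 [-0.0266 -0.025  -0.0233]
face -0.05 157 [-0.0265 -0.0252 -0.0236]
face 0.05 0 
face 0.06 0 
face 0.11 62 [-0.0268 -0.0253  0.0161]
top front edge [-0.0274 -0.0249 -0.023 ]
[  0   0   0   0   0 103  87  53  15   3 142  52  48  52  47] [-0.06  -0.054 -0.048 -0.042 -0.036 -0.03  -0.024 -0.018 -0.012 -0.006
 -0.     0.006  0.012  0.018  0.024  0.03 ]
```

View pics/c7.png

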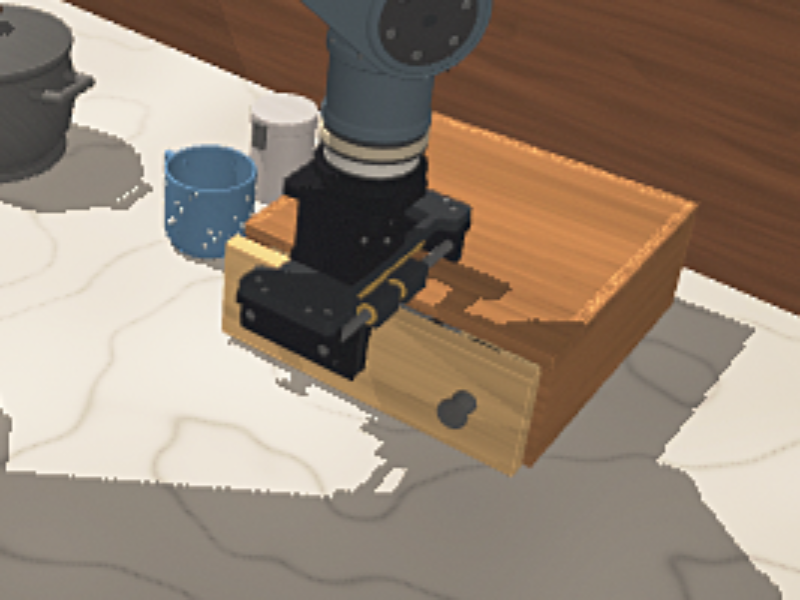

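The panel's outer face is 25 mm ahead of the box. Fully home should be about 16 mm (the panel's thickness), so this is the catch. I'll keep pushing in small steps.

Emit:
drive_tool:
  series:
    - [0, 0.003, 0, 0, 0, 0, 0]
    - [0, 0.003, 0, 0, 0, 0, 0]

```text
time: 20.35
position: [0.5901, -0.2521, 0.018]
tool_rot: [0.675, 0.738, 0.0, 0.0]
ft_force: [0.1, -0.4, -0.2]
grip_width: 0.0002
```

Emit:
drive_tool:
  series:
    - [0, 0.002, 0, 0, 0, 0, 0]
    - [0, 0, 0, 0, 0, 0, 0]

```text
time: 20.6
position: [0.5906, -0.252, 0.0179]
tool_rot: [0.674, 0.738, -0.001, -0.001]
ft_force: [-5.2, -2.1, 2.9]
grip_width: 0.0005
```

Emit:
drive_tool:
  series:
    - [0, -0.015, 0, 0, 0, 0, 0]
    - [0, -0.05, 0, 0, 0, 0, 0]
    - [0, -0.06, 0, 0, 0, 0, 0]
    - [0, -0.03, -0.06, 0, 0, 0, 0]
    - [0, 0, -0.06, 0, 0, 0, 0]

```text
time: 21.22
position: [0.4362, -0.2642, 0.1338]
tool_rot: [0.676, 0.737, 0.0, -0.003]
ft_force: [1.4, -1.9, 0.3]
grip_width: 0.0007
```

Emit:
drive_tool:
  series:
    - [0, 0, -0.03, 0, 0, 0, 0]
    - [0, 0, 0, 0, 0, 0, 0]
    - [0, 0, 0, 0, 0, 0, 0]

```text
time: 21.6
position: [0.4389, -0.2648, 0.1631]
tool_rot: [0.675, 0.738, 0.0, -0.001]
ft_force: [0.9, 0.2, -1.2]
grip_width: 0.0006
```

Run:
```python
from h import *
o=robot.get_obs(); print(o['time'],o['position'],o['ft_force'])
b=shot('side','side8')[0]; t=shot('top','top8')[0]; P,im=cloud('side8')
a=np.radians(4.95); ax=np.array([np.cos(a),np.sin(a)]); ay=np.array([-ax[1],ax[0]])
d=P[...,:2]-np.array([.620,-.2525]); X=d@ax; Y=d@ay; Z=P[...,2]
for y0 in(-.11,-.05,0,.05,.11):
    m=(abs(Y-y0)<.008)&(Z>.03)&(Z<.09)&(X<.01)&(X>-.08); print('face',y0,m.sum(),np.percentile(X[m],[10,50,90]).round(4) if m.any() else '')
A,B=cloud('top0')[0],cloud('top8')[0]
v,u=np.mgrid[:384,:512]
for n,bx in dict(cup=(245,285,130,170,.06,.09),can=(245,280,92,130,.08,.1),disc=(140,210,205,270,.005,.015)).items():
    for Q in(A,B):
        m=(u>=bx[0])&(u<=bx[1])&(v>=bx[2])&(v<=bx[3])&(Q[...,2]>bx[4])&(Q[...,2]<bx[5]); print(n,Q[m][:,:2].mean(0).round(3),m.sum())
cv2.imwrite('pics/c8.png',np.hstack([cv2.resize(b,(400,300)),cv2.resize(t,(400,300))]))
```

```text
21.6 [ 0.4389368  -0.26483606  0.16312641] [ 0.87644415  0.15516789 -1.24360383]
face -0.11 169 [-0.0151 -0.0131 -0.0118]
face -0.05 148 [-0.0149 -0.0132 -0.0117]
face 0 136 [-0.0152 -0.0135 -0.0118]
face 0.05 130 [-0.0152 -0.0136 -0.012 ]
face 0.11 5 [-0.0154 -0.0144 -0.0144]
cup [ 0.687 -0.014] 173
cup [ 0.687 -0.015] 170
can [ 0.791 -0.011] 415
can [ 0.79  -0.011] 420
disc [0.442 0.232] 2151
disc [0.442 0.233] 2151
```

View pics/c8.png

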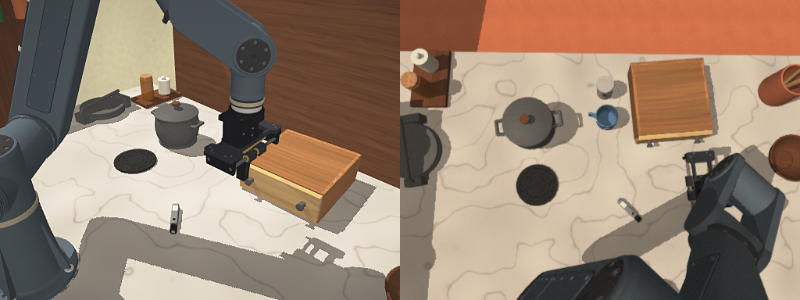

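The panel is flush, the bystanders haven't moved and the arm is clear. Handing in.

```bash
python3 -c "
from rig import robot
print(robot.hand_in())"
```

```text
the job is handed in; nothing more can be done
None
```

I did all the steps and handed the job in at about 22 s. The hand-in gives no verdict, so what follows rests on my own measurements.

- **Grasp:** The first attempt missed, closing at 8 mm above the stick without moving it. Camera depth put the real finger ends about 27 mm above the reported TCP, which disagrees with the stated TCP at the very end of the fingers. After correcting for that, I gripped the larger thermometer at 28 mm.
- **Reading:** I held the thermometer still for at least 2.5 s, with its nose about 10 cm from the pot's side and aimed at mid-height. Nothing touched the pot.
- **Placing:** I lowered the thermometer to about 1 mm above the compartment floor and let go. The wrist view showed it lying flat, with its top at about 48 mm.
- **Drawer:** The push met about 20 N at the catch, above the expected 12 N, and then the drawer snapped in and held against a firm stop. The front face is now about 13 mm ahead of the box. I expected about 16 mm from the panel's thickness and could not read the joint, so "seated" rests on the snap and the stop. The thermometer can't be seen inside the closed drawer.
- **Bystanders:** The cup, canister and pot holder are within about 1 mm of where they started. The gripper ended clear of everything.

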